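Clear the lino-printing bench

ROBOT

A 6-joint arm with a two-finger parallel gripper is mounted at the origin on the work surface. World frame = base frame: x ahead of the robot, y to its left, z up, the work surface at z = 0. Lengths are in m, angles in degrees, forces in N, time in s.
With the tool pointing down it reaches from about 0.375 to 0.9 m from the base axis. Payload 3.1 kg.
Tool frame: the origin (TCP) lies at the very end of the fingers, on their centre line; the grasp point (between the pads) lies 19 mm behind it; z points along the fingers, y is the line along which they close (so a half turn about z gives the same grasp; the last joint's range is limited). The gripper opens to 87 mm and grips with 3 to 60 N. Pads are 19 mm wide; open, the fingers measure 117 mm over their backs; the gripper's body (75 mm by 190 mm) begins 51 mm behind the grasp point.
Start: joints at [61.679, 30.224, 82.088, -0, 67.689, -10.227], TCP at [0.194, 0.594, 0.223] pointing down, gripper open.
Joint ranges: [-176.69, 176.69], [-43.24, 126.21], [12.49, 139.97], [-82, 262], [0, 151.66], [-163.58, 163.58]. Speed limits (degrees/s): [159.86, 159.86, 180, 180, 180, 180].

INTERFACE

Orientations are given as a 3x3 rotation matrix whose columns are the frame's x, y, z axes.
In Python, from rig import * gives the robot as it stands.
- The arm moves only by the tool jog_arm, never from a script. Its arguments are lists of equal length, an entry for each row: "delta_pos": the shift along the world's x, y, z in cm, a list of three; "turn": the turn about the world's z in degrees; "grip": the closure, from 0 (fully open) to 1 (shut). In form: {"delta_pos": [[x, y, z], ...], "turn": [turn, ...], "grip": [grip, ...]}. A call has 1 to 12 rows; each row is the pose to reach, as a shift and turn from the pose commanded when the call began; what a row does not reach only later rows make up. A row lasts 1/8 s, in which the tool goes at most 62.5 mm and 10.7 degrees, less where a joint would pass 70% of its speed; a pose out of reach is approached as far as the arm can. A call with a gripper value outside its range is refused whole. The fingers move at their own pace and stop on an object; the grip force is fixed at half the most. Time passes only in rows, so rows that repeat a pose let the fingers close. It gives the time, the measured TCP pose, the force, the opening and the grip force at its end, in the units of the state.
- read_state(): the state, without advancing time (a new reading comes with each control period).
- capture(name): name is "side" or "top" or "wrist"; returns a dict with "color" (400x640x3 uint8, blue, green, red), "fovy" (degrees; the focal length in pixels is half the picture's height over the tangent of half this angle, whatever the lens; pixels are square), "cx", "cy" (the principal point, pixels), "camera_from_world" (4x4, takes a point from world to camera coordinates). Camera axes: x right, y up, looking along -z (the intrinsics and any distortion apply to the point x, -y, -z); pixel columns grow to the right and rows downward; lengths in m; the calibration is good to about 2 mm. A picture is of the moment at which its call begins. There is no depth.
- hand_in(): hands the job in; it is judged then, once.
The state is a dict: "time_s": time; "joint_positions": joint angles; "qvel": joint speeds; "tau": joint torques, N m; "position": TCP position; "tcp_rot": TCP orientation; "force": force on the tool from outside, world axes, zero at the start; "moment": the same for the moment, N m; "opening": opening from 0.0 (shut) to 1.0 (fully open); "grasp_force": force on a finger pad.
Only numpy, scipy, OpenCV 4.12 (cv2) and the standard library are available. Lean on these libraries where they do the work, as an engineer would, in place of code of your own. Each camera call takes 0.05 s, during which the arm holds its last target. There are 200 camera calls.

TASK

Clear the cutting mat after the printing session: stand the blue and the red ink jar upright in the two free cells of the plywood jar carrier beside the yellow one, lay both gouges flat inside the green-lined tool tray, and lay the carved printing block flat, face up, in the empty bay of the grey block box. Set each thing down, do not drop it, and leave the yellow jar and the inking roller where they are.

Things in the scene. Friction and masses are not known exactly. Their poses are not given: they have to be found in the camera images.
- ink_blue: Blue ink jar, a closed glass jar of blue ink with a blue screw lid: a cylinder 42 mm in diameter and 60 mm tall overall, 0.1 kg, standing upright. Origin at the centre of its underside, z up.
- ink_red: Red ink jar, a closed glass jar of red ink with a red screw lid: a cylinder 42 mm in diameter and 60 mm tall overall, 0.1 kg, standing upright. Origin at the centre of its underside, z up.
- gouge_pale: Pale palm lino gouge lying on its pale beech wooden handle's flat underside, 101 mm long. Origin at the underside, 21 mm ahead of the butt; x level, to the blade; z up. Handle 24 mm wide, 23 tall from x = -21 to 21 mm, then tapers; thin steel blade, 11.5 mm up, ends at x = 80. Balances near x = 10: grip across y at x = 8. 0.04 kg. Blade points away from the robot (+x), within 20 deg.
- gouge_red: Red-handled palm lino gouge lying on its red-stained wooden handle's flat underside, 101 mm long. Origin at the underside, 21 mm ahead of the butt; x level, to the blade; z up. Handle 24 mm wide, 23 tall from x = -21 to 21 mm, then tapers; thin steel blade, 11.5 mm up, ends at x = 80. Balances near x = 10: grip across y at x = 8. 0.04 kg. Blade points to the robot (-x), within 20 deg.
- block: Printing block, a wooden mount with grey-green lino glued on top, a pale leaf carved in the lino: 70 mm (x) x 50 mm (y) x 22 mm tall, 0.06 kg, lying carved face (z) up. Origin at the centre of its underside. It lies with its long side roughly across the bench (along world y, within 35 degrees).
- jar_carrier: Fixed low plywood box, 66 (x) x 188 (y) x 25 mm tall, walls and floor 5 mm; two dividers, 22 mm tall, make a row of three cells, 56 x 56 mm inside, centred at y = -61, 0, 61 mm, x = 0. Origin: centre of underside; cell floors at z = 5 mm. The cell at y = 61 holds the yellow jar, the other two are free, for one jar each. x points away from the robot, within 12 deg.
- tool_tray: Fixed open pale wooden tray with a green floor, empty: 160 (x) x 150 (y) x 22 mm tall, walls and floor 5 mm, 150 x 140 mm inside. Origin: centre of underside; floor at z = 5 mm. Two gouges fit side by side along x, say at y = -32 and 32 mm, blades either way, all within the walls. x points away from the robot, within 12 deg.
- block_box: Fixed shallow grey box, 120 (x) x 194 (y) x 16 mm tall, walls and floor 5 mm; a divider at y = 0, 14 mm tall, makes two bays, 110 (x) x 89 (y) mm inside. Origin: centre of underside; floors at z = 5 mm. The +y bay is full: two fixed finished blocks, stacked to 49 mm. The -y bay (middle at y = -47 mm) is empty; the block goes in long side along y. x points away from the robot, within 12 deg.
- ink_yellow: Yellow ink jar, a closed glass jar of yellow ink with a yellow screw lid: a cylinder 42 mm in diameter and 60 mm tall overall, 0.1 kg, standing upright. Origin at the centre of its underside, z up. It is already put away, loose in the +y cell of the jar carrier; leave it there.
- brayer: Inking roller: a black roller 36 mm in diameter and 60 mm wide on a steel frame with a red handle, 164 mm long, lying loose on an 8 mm white marble inking slab (160 x 220 mm) beyond the work, to the left. Origin under the roller's middle, where it touches the slab; x points away from the handle. Not needed: leave it alone.

How it is judged:
By the outcome, as a careful person would: the job done as asked, in the order asked, and still so for the second after the job is handed in, with the robot touching nothing.
It also fails if it takes over 122 s, if anything falls off the work surface, if the arm or the gripper's body presses on something with over 40 N, if the wrist force passes 120 N, or if a joint passes its speed limit or range.

## Working session

There is one attempt and no reset: what is moved stays moved. The work goes in short steps, Python scripts to look and compute and a tool call to move; the robot and the scene stay as the last step left them, time stands still between calls to the robot, and variables do not carry over. Pictures are saved under pics/ and viewed, at most 18 in all, crops included, and the job is handed in when it is done.

Besides the shell and the picture viewer there is one more tool, called after "Call:" as name(argument=value, ...), one argument or row to a line, values as JSON. jog_arm: Moves the arm, as the interface text tells. Its arguments: {"type":"object","properties":{"delta_pos":{"type":"array"},"turn":{"type":"array"},"grip":{"type":"array"}},"required":["delta_pos","turn","grip"]}

```bash
ls; mkdir -p pics; python3 - <<'E'
from rig import *
import cv2
for n in ("top","side"):
    c=capture(n); cv2.imwrite(f"pics/{n}0.png",c["color"]); print(n,{k:v for k,v in c.items() if k!="color"})
s=read_state(); print(s["position"],s["tcp_rot"],s["time_s"],s["opening"])
E
```

```text
pics
top {'fovy': 52.21237638365068, 'cx': 322.1020316599002, 'cy': 195.6969541890573, 'camera_from_world': array([[ 0.0059863 , -0.99971705, -0.02302119,  0.03060565],
       [ 0.98865303,  0.00246136,  0.15019697, -0.61866835],
       [-0.15009781, -0.02365909,  0.98838803, -0.98334187],
       [ 0.        ,  0.        ,  0.        ,  1.        ]])}
side {'fovy': 46.68357848702147, 'cx': 313.5490388526552, 'cy': 197.48604655515518, 'camera_from_world': array([[-0.99971529, -0.01885725, -0.01462029,  0.59417425],
       [ 0.00243412, -0.69012715,  0.72368404, -0.00315239],
       [-0.02373655,  0.72344241,  0.68997657, -1.41285994],
       [ 0.        ,  0.        ,  0.        ,  1.        ]])}
[0.19377258 0.59351866 0.22166523] [[-9.50534285e-01  3.10618220e-01 -9.45706263e-04]
 [ 3.10619441e-01  9.50532823e-01 -1.70746908e-03]
 [ 3.68553836e-04 -1.91676265e-03 -9.99998095e-01]] 0.1 0.996901434275197
```

View pics/top0.png

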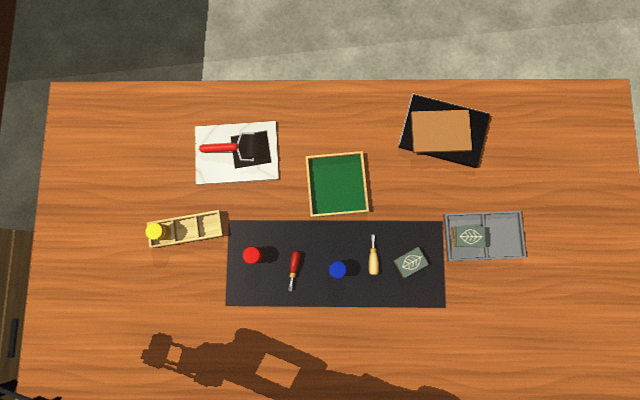

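View pics/side0.png

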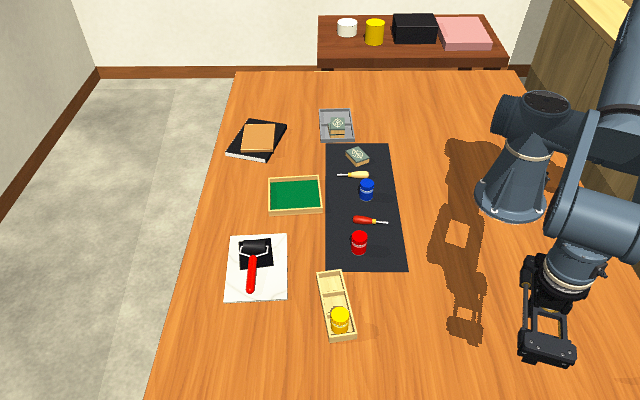

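The top view shows the jars at about (252,255) red and (337,269) blue, the gouges at (294,270) and (374,257), the block at (411,263), the carrier at (185,230), the tray at (337,184) and the box at (485,236). I'll enlarge it to read edges.

```bash
cat > h.py <<'E'
from rig import *
import cv2, numpy as np
def ray(c,u,v,z):
    f=200/np.tan(np.radians(c["fovy"]/2)); M=np.array(c["camera_from_world"]); R,t=M[:3,:3],M[:3,3]
    o=-R.T@t; d=R.T@np.array([(u-c["cx"])/f,-(v-c["cy"])/f,-1.])
    return o+d*(z-o[2])/d[2]
def proj(c,p):
    f=200/np.tan(np.radians(c["fovy"]/2)); M=np.array(c["camera_from_world"]); q=M[:3,:3]@np.array(p)+M[:3,3]
    return np.array([c["cx"]-f*q[0]/q[2], c["cy"]+f*q[1]/q[2]])
def crop(c,x0,x1,y0,y1,s,fn):
    im=cv2.resize(c["color"][y0:y1,x0:x1],None,fx=s,fy=s,interpolation=cv2.INTER_CUBIC)
    for x in range(-(-x0//20)*20,x1,20):
        cv2.line(im,((x-x0)*s,0),((x-x0)*s,8),(255,255,255),1); cv2.putText(im,str(x),((x-x0)*s+2,18),0,.4,(255,255,255),1)
    for y in range(-(-y0//20)*20,y1,20):
        cv2.line(im,(0,(y-y0)*s),(8,(y-y0)*s),(255,255,255),1); cv2.putText(im,str(y),(2,(y-y0)*s-2),0,.4,(255,255,255),1)
    cv2.imwrite(fn,im)
E
python3 - <<'E'
from h import *
c=capture("top")
crop(c,140,340,145,295,4,"pics/ca.png"); crop(c,330,530,175,295,4,"pics/cb.png")
E
```

```text
(no output)
```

View pics/ca.png

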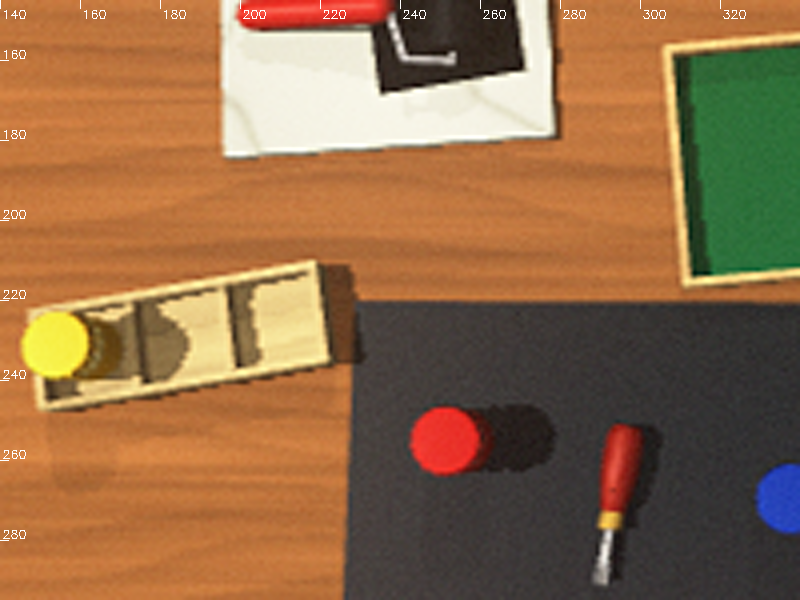

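View pics/cb.png

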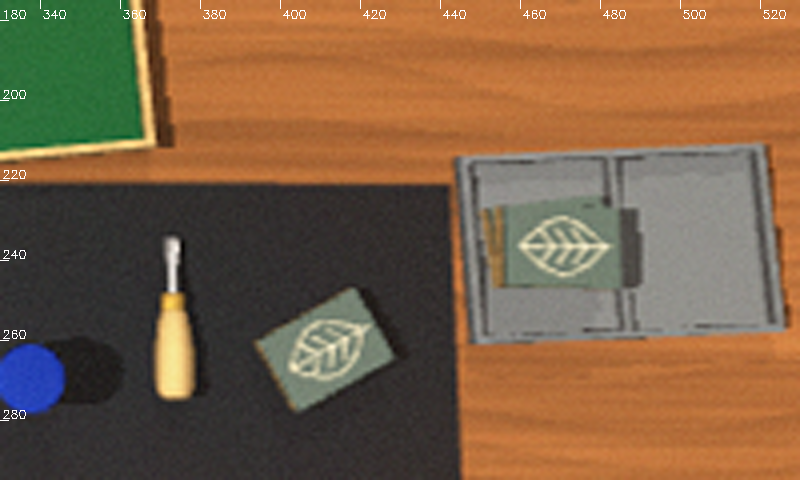

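```bash
cat > m.py <<'E'
from h import *
c=capture("top")
A=lambda x,y:(140+x/4,145+y/4)
B=lambda x,y:(330+x/4,175+y/4)
def quad(n,z,ps):  # FL, FR, NR, NL
    P=np.array([ray(c,*p,z)[:2] for p in ps]); 
    yv=(P[0]+P[3]-P[1]-P[2])/2; xv=(P[0]+P[1]-P[2]-P[3])/2
    print(n,"ctr",P.mean(0).round(4),"size x,y",np.linalg.norm(xv).round(4),np.linalg.norm(yv).round(4),"ang x",np.degrees(np.arctan2(xv[1],xv[0])).round(1),"ang y-90",np.degrees(np.arctan2(-yv[0],yv[1])).round(1))
quad("carrier",.025,[A(28,310),A(317,262),A(330,363),A(40,410)])
quad("tray",.022,[(306,156.5),(363.5,152),(368.5,211.25),(311.5,216.25)])
quad("box",.016,[B(457,158),B(766,145),B(786,327),B(473,342)])
quad("block",.022,[B(257,342),B(355,289),B(395,355),B(297,411)])
for n,p,z in(("red",A(446,440),.06),("blue",B(33,379),.06),("yellow",A(57,344),.06)): print(n,ray(c,*p,z).round(4))
for n,b,t in(("gred",A(624,428),A(601,583)),("gpale",B(175,398),B(172,238))):
    b=ray(c,*b,.0115)[:2];t=ray(c,*t,.0115)[:2];d=t-b;L=np.linalg.norm(d)
    print(n,"len",L.round(4),"ang",np.degrees(np.arctan2(d[1],d[0])).round(1),"org",(b+d/L*.021).round(4),"grip",(b+d/L*.029).round(4))
E
python3 m.py
```

```text
carrier ctr [0.5345 0.3862] size x,y 0.0655 0.1882 ang x 10.3 ang y-90 9.6
tray ctr [ 0.654  -0.0055] size x,y 0.1575 0.1491 ang x 5.0 ang y-90 4.9
box ctr [ 0.5219 -0.3807] size x,y 0.1159 0.1965 ang x 2.5 ang y-90 2.9
block ctr [ 0.4538 -0.1918] size x,y 0.048 0.0709 ang x 29.8 ang y-90 28.8
red [0.4693 0.205  0.06  ]
blue [ 0.4351 -0.0073  0.06  ]
yellow [0.5268 0.4494 0.06  ]
gred len 0.098 ang 172.3 org [0.457  0.1029] grip [0.4491 0.104 ]
gpale len 0.101 ang 0.3 org [ 0.4435 -0.0978] grip [ 0.4515 -0.0977]
```

Measured sizes agree with those given, so the estimate is good enough to move. First stop is above the blue jar, with the closing line along the carrier's x.

Call:
jog_arm(
  delta_pos=[
    [2,-5,0],
    [6,-15,0],
    [8,-20,-1],
    [10,-25,-2],
    [12,-30,-3],
    [14,-35,-4],
    [16,-40,-5],
    [18,-45,-6],
    [20,-50,-6],
    [22,-55,-6],
    [24.1,-60,-6],
    [24.1,-60.1,-6],
  ],
  turn=[-6,-16,-26,-36,-46,-55,-62,-62,-62,-62,-62,-62],
  grip=[0,0,0,0,0,0,0,0,0,0,0,0],
)

```text
time_s: 1.7
position: [0.438, -0.0106, 0.1628]
tcp_rot: [[-0.166, 0.986, 0.004], [0.986, 0.166, -0.001], [-0.002, 0.004, -1.0]]
force: [0.7, 0.6, 0.5]
opening: 0.999
grasp_force: 0.0
```

```bash
python3 - <<'E'
from h import *
c=capture("wrist"); s=read_state(); print(s["position"].round(4),s["tcp_rot"][:,1].round(3),s["force"],s["time_s"])
print(proj(c,[.4351,-.0073,.06]), proj(c,[.4451,-.0073,.06]),proj(c,s["position"]))
cv2.imwrite("pics/w1.png",c["color"])
E
```

```text
[ 0.4359 -0.0086  0.1625] [0.986 0.168 0.   ] [0.19629267 0.50541866 0.43390316] 1.75
[321.37113685 192.40018663] [333.61619035 194.40853623] [320.89298566 241.24735945]
```

View pics/w1.png

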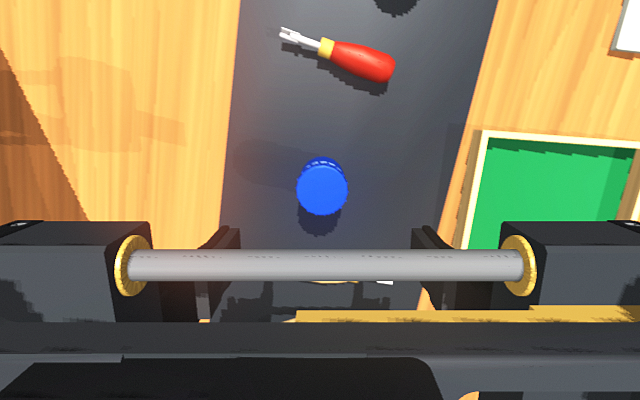

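The wrist view shows the blue lid centred at (321,190), against a predicted (321,192), so it is within 2 mm. Now to descend and grip.

Call:
jog_arm(
  delta_pos=[
    [-0.1,0.2,-4],
    [-0.1,0.2,-8],
    [-0.1,0.2,-11],
    [-0.1,0.2,-13.2],
    [-0.1,0.2,-13.2],
    [-0.1,0.2,-13.2],
    [-0.1,0.2,-13.2],
    [-0.1,0.2,-13.2],
    [-0.1,0.2,-13.2],
  ],
  turn=[0,0,0,0,0,0,0,0,0],
  grip=[0,0,0,0,0.3,1,1,1,1],
)

```text
time_s: 2.88
position: [0.4343, -0.005, 0.031]
tcp_rot: [[-0.172, 0.985, 0.001], [0.985, 0.172, -0.0], [-0.0, 0.001, -1.0]]
force: [0.1, -0.1, -0.9]
opening: 0.517
grasp_force: 0.0
```

Call:
jog_arm(
  delta_pos=[
    [0,0,0],
    [0,0,0],
    [0,0,0],
    [0,0,4],
    [0,0,9],
    [1,4,11],
    [2.3,9,11],
    [3.6,14,11],
    [4.9,19,11],
    [6.2,24,11],
    [7.5,29,11],
    [8.7,34,11],
  ],
  turn=[0,0,0,0,0,0,0,0,0,0,0,0],
  grip=[1,1,1,1,1,1,1,1,1,1,1,1],
)

```text
time_s: 4.38
position: [0.5207, 0.3364, 0.1398]
tcp_rot: [[-0.172, 0.985, -0.001], [0.985, 0.172, -0.001], [-0.001, -0.002, -1.0]]
force: [0.0, -0.4, -0.7]
opening: 0.474
grasp_force: 30.0
```

Call:
jog_arm(
  delta_pos=[
    [1,4,0],
    [1.3,5.1,0],
    [1.3,5.1,-3],
    [1.3,5.1,-3],
    [1.3,5.1,-3],
  ],
  turn=[0,0,0,0,0],
  grip=[1,1,1,1,1],
)

```text
time_s: 5.0
position: [0.534, 0.3852, 0.1107]
tcp_rot: [[-0.171, 0.985, -0.001], [0.985, 0.171, -0.0], [-0.0, -0.001, -1.0]]
force: [-0.2, -0.3, -1.2]
opening: 0.478
grasp_force: 30.0
```

```bash
python3 - <<'E'
from h import *
c=capture("wrist"); s=read_state(); print(s["position"].round(4),s["grasp_force"],s["opening"],s["time_s"])
R=np.array([[np.cos(np.radians(10)),-np.sin(np.radians(10))],[np.sin(np.radians(10)),np.cos(np.radians(10))]])
for p in [(33,-94),(-33,-94),(33,94),(-33,94)]:
  q=np.array([.5345,.3862])+R@np.array(p)/1000; print(p,proj(c,[*q,.025]).round())
cv2.imwrite("pics/w2.png",c["color"])
E
```

```text
[0.5345 0.3856 0.1113] 30.000061383470893 0.47681232388199657 5.05
(33, -94) [366. 312.]
(-33, -94) [286. 312.]
(33, 94) [373.  70.]
(-33, 94) [277.  70.]
```

View pics/w2.png

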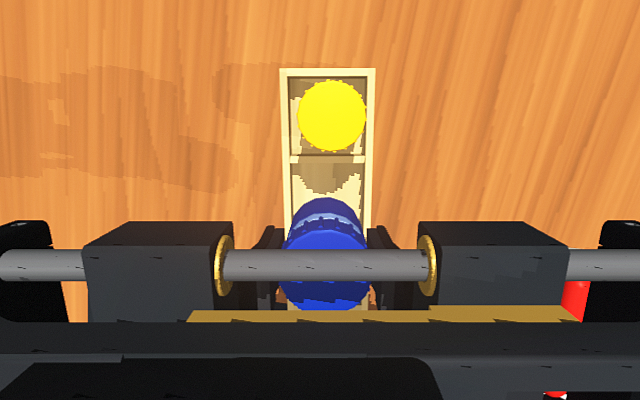

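The carrier corners appear at (280,69) and (376,69), predicted (277,70) and (373,70), so I shift 1 mm in x and go down slowly.

Call:
jog_arm(
  delta_pos=[
    [0.1,0,-3],
    [0.1,0,-5.5],
    [0.1,0,-6.8],
    [0.1,0,-7.2],
    [0.1,0,-7.4],
    [0.1,0,-7.5],
  ],
  turn=[0,0,0,0,0,0],
  grip=[1,1,1,1,1,1],
)

```text
time_s: 5.8
position: [0.5357, 0.3864, 0.0364]
tcp_rot: [[-0.172, 0.985, 0.002], [0.985, 0.172, 0.001], [0.0, 0.002, -1.0]]
force: [-0.7, -0.9, -0.3]
opening: 0.472
grasp_force: 30.0
```

Call:
jog_arm(
  delta_pos=[
    [0,0,-0.1],
    [0,0,-0.1],
  ],
  turn=[0,0],
  grip=[1,1],
)

```text
time_s: 6.05
position: [0.5357, 0.3865, 0.036]
tcp_rot: [[-0.172, 0.985, 0.002], [0.985, 0.172, 0.001], [0.001, 0.002, -1.0]]
force: [-1.1, -0.9, 5.4]
opening: 0.477
grasp_force: 30.0
```

Call:
jog_arm(
  delta_pos=[
    [0,0,0],
    [0,0,0],
    [0,0,0],
    [0,0,1],
    [0,0,5],
    [0,0,10],
    [-2,-5,12],
    [-4,-10,12],
    [-6,-15,12],
    [-6.6,-18.1,12],
    [-6.6,-18.1,12],
    [-6.6,-18.1,12],
  ],
  turn=[0,0,0,0,0,0,0,0,0,0,0,0],
  grip=[0.2,0,0,0,0,0,0,0,0,0,0,0],
)

```text
time_s: 7.55
position: [0.47, 0.2057, 0.1551]
tcp_rot: [[-0.172, 0.985, 0.002], [0.985, 0.172, 0.001], [0.0, 0.002, -1.0]]
force: [-0.9, -0.2, -0.3]
opening: 1.0
grasp_force: 0.0
```

```bash
python3 - <<'E'
from h import *
c=capture("wrist"); s=read_state(); print(s["position"].round(4),s["time_s"])
print("pred",proj(c,[.4693,.205,.06]),proj(c,[.4793,.205,.06]))
def blob(c,lo,hi):
    m=cv2.inRange(cv2.cvtColor(c["color"],cv2.COLOR_BGR2HSV),lo,hi); n,l,st,ce=cv2.connectedComponentsWithStats(m); k=np.argsort(-st[1:,4])[:3]+1; return st[k],ce[k].round()
print(blob(c,(0,170,150),(6,255,255)))
cv2.imwrite("pics/w3.png",c["color"]); cv2.imwrite("pics/t3.png",capture("top")["color"][140:300,130:330].repeat(3,0).repeat(3,1))
E
```

```text
[0.47  0.206 0.155] 7.6
pred [323.34128285 200.18815273] [335.86377598 202.30114141]
(array([[ 297,  169,   54,   56, 2138],
       [ 269,  281,   48,   19,  624],
       [ 323,  164,    7,    3,    9]], dtype=int32), array([[323., 198.],
       [295., 288.],
       [326., 165.]]))
```

View pics/w3.png

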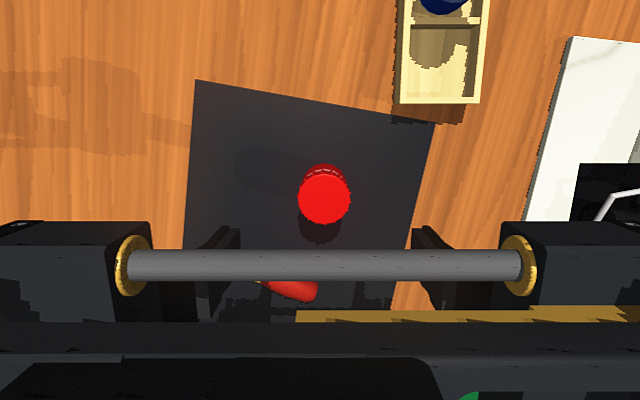

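The red lid is at (323,198), predicted (323,200). The blue jar is in the middle cell near (443,0).

Call:
jog_arm(
  delta_pos=[
    [0,0,-5],
    [0,0,-9],
    [0,0,-11.5],
    [0,0,-12.4],
    [0,0,-12.4],
    [0,0,-12.4],
    [0,0,-12.4],
    [0,0,-12.4],
    [0,0,-12.4],
    [0,0,-12.4],
    [0,0,-12.4],
    [0,0,-12.4],
  ],
  turn=[0,0,0,0,0,0,0,0,0,0,0,0],
  grip=[0,0,0,0,0.3,1,1,1,1,1,1,1],
)

```text
time_s: 9.15
position: [0.4692, 0.2051, 0.0308]
tcp_rot: [[-0.172, 0.985, 0.0], [0.985, 0.172, 0.0], [-0.0, 0.0, -1.0]]
force: [-0.2, 0.2, 4.5]
opening: 0.476
grasp_force: 30.0
```

Call:
jog_arm(
  delta_pos=[
    [0,0,3],
    [0,0,7],
    [0,0,11],
    [2,3.2,11],
    [4.5,7.2,11],
    [6.6,10.5,11],
    [7.6,12,11],
    [7.6,12,8],
    [7.6,12,5],
    [7.6,12,5],
    [7.6,12,5],
  ],
  turn=[0,0,0,0,0,0,0,0,0,0,0],
  grip=[1,1,1,1,1,1,1,1,1,1,1],
)

```text
time_s: 10.52
position: [0.5454, 0.3252, 0.0809]
tcp_rot: [[-0.172, 0.985, 0.001], [0.985, 0.172, 0.0], [0.0, 0.001, -1.0]]
force: [0.2, 0.1, -0.8]
opening: 0.475
grasp_force: 30.0
```

```bash
python3 - <<'E'
from h import *
c=capture("wrist"); s=read_state(); print(s["position"].round(4),s["grasp_force"],s["opening"],s["time_s"])
cv2.imwrite("pics/w4.png",c["color"])
E
```

```text
[0.5459 0.3254 0.0815] 29.99967979732901 0.4758435441936254 10.575
```

View pics/w4.png

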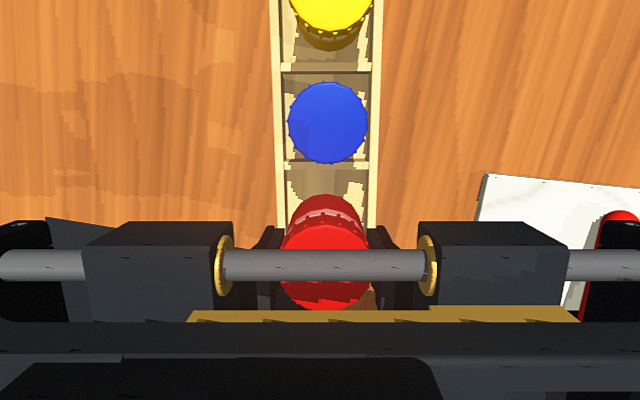

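The blue jar stands centred in the middle cell at (328,122), and the red jar is in line over its own cell.

Call:
jog_arm(
  delta_pos=[
    [0,0,-2],
    [0,0,-3.5],
    [0,0,-4.2],
    [0,0,-4.4],
    [0,0,-4.55],
    [0,0,-4.6],
    [0,0,-4.6],
  ],
  turn=[0,0,0,0,0,0,0],
  grip=[1,1,1,1,1,1,1],
)

```text
time_s: 11.45
position: [0.544, 0.3247, 0.0359]
tcp_rot: [[-0.172, 0.985, -0.002], [0.985, 0.172, -0.001], [-0.001, -0.002, -1.0]]
force: [-4.3, -2.6, 6.2]
opening: 0.476
grasp_force: 30.0
```

Call:
jog_arm(
  delta_pos=[
    [0,0,0],
    [0,0,0],
    [0,0,0],
    [0,0,1],
    [0,0,5],
    [0,0,10],
    [-2,-5,10],
    [-4.2,-10,10],
    [-6.3,-15,10],
    [-8.5,-20,10],
    [-9.6,-22.1,10],
    [-9.6,-22.1,10],
  ],
  turn=[0,0,0,0,0,8,18,28,38,48,58,68],
  grip=[0.2,0,0,0,0,0,0,0,0.4,0.4,0.4,0.4],
)

```text
time_s: 12.95
position: [0.4483, 0.1026, 0.1352]
tcp_rot: [[-0.978, 0.207, -0.0], [0.207, 0.978, -0.0], [0.0, -0.0, -1.0]]
force: [0.8, -0.7, 0.2]
opening: 0.649
grasp_force: 0.0
```

Call:
jog_arm(
  delta_pos=[
    [0,0,0],
    [0,0,0],
  ],
  turn=[4.4,4.4],
  grip=[0.4,0.4],
)

```text
time_s: 13.2
position: [0.4495, 0.104, 0.1352]
tcp_rot: [[-0.991, 0.135, 0.001], [0.135, 0.991, 0.0], [-0.001, 0.0, -1.0]]
force: [0.1, -0.8, 0.8]
opening: 0.604
grasp_force: 0.0
```

```bash
python3 - <<'E'
from h import *
c=capture("wrist"); s=read_state(); print(s["position"].round(4),s["tcp_rot"][:,1].round(3),s["opening"],s["time_s"])
a=np.radians(172.3);o=np.array([.457,.1029]);d=np.array([np.cos(a),np.sin(a)])
for x in(-.021,.008,.08): print(x,proj(c,[*(o+d*x),.0115 if x>.02 else .023]).round())
cv2.imwrite("pics/w5.png",c["color"]); cv2.imwrite("pics/t5.png",capture("top")["color"])
E
```

```text
[0.4495 0.1041 0.135 ] [0.135 0.991 0.   ] 0.602167719602397 13.25
-0.021 [325. 226.]
0.008 [325. 193.]
0.08 [325. 104.]
```

View pics/w5.png

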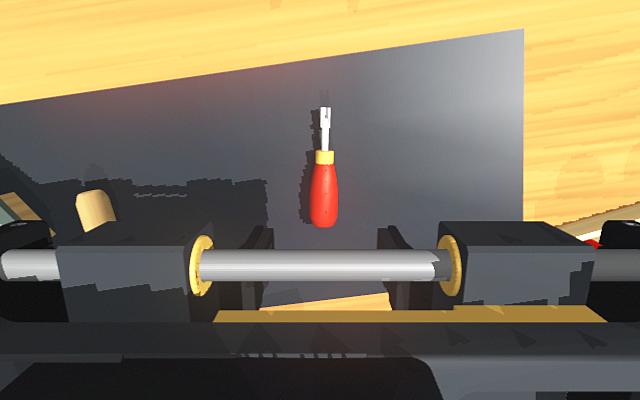

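The red gouge is aligned with the fingers, with its butt at (324,228) and tip at (325,106), as predicted.

Call:
jog_arm(
  delta_pos=[
    [0,0,-5],
    [0,0,-9],
    [0,0,-11.5],
    [0,0,-12.7],
    [0,0,-13.1],
    [0,0,-13.1],
    [0,0,-13.1],
    [0,0,-13.1],
    [0,0,-13.1],
    [0,0,-13.1],
    [0,0,-13.1],
    [0,0,-13.1],
  ],
  turn=[0,0,0,0,0,0,0,0,0,0,0,0],
  grip=[0.4,0.4,0.4,0.4,0.4,0.6,1,1,1,1,1,1],
)

```text
time_s: 14.8
position: [0.4494, 0.1041, 0.0041]
tcp_rot: [[-0.991, 0.134, 0.001], [0.134, 0.991, -0.0], [-0.001, 0.0, -1.0]]
force: [-1.0, 1.1, 6.2]
opening: 0.274
grasp_force: 30.0
```

Call:
jog_arm(
  delta_pos=[
    [0,0,2],
    [0,0,6],
    [2,-0.7,10],
    [7,-2.5,10],
    [12,-4.2,10],
    [17,-6,10],
    [21,-7.4,10],
    [22.3,-7.8,9],
    [22.3,-7.8,6],
    [22.3,-7.8,4],
    [22.3,-7.8,4],
  ],
  turn=[0,0,0,4,8,12,12.7,12.7,12.7,12.7,12.7],
  grip=[1,1,1,1,1,1,1,1,1,1,1],
)

```text
time_s: 16.18
position: [0.6689, 0.0269, 0.0409]
tcp_rot: [[-0.996, -0.088, -0.007], [-0.088, 0.996, 0.001], [0.007, 0.002, -1.0]]
force: [-0.8, 0.8, -0.3]
opening: 0.275
grasp_force: 30.0
```

```bash
python3 - <<'E'
from h import *
c=capture("wrist"); s=read_state(); print(s["position"].round(4),s["tcp_rot"][:,1].round(3),s["grasp_force"],s["opening"],s["time_s"])
a=np.radians(5);R=np.array([[np.cos(a),-np.sin(a)],[np.sin(a),np.cos(a)]])
for p in [(80,75),(80,-75),(-80,75),(-80,-75)]: print(p,proj(c,[*(np.array([.654,-.0055])+R@np.array(p)/1000),.022]).round())
cv2.imwrite("pics/w6.png",c["color"])
E
```

```text
[0.6704 0.0267 0.0424] [-0.088  0.996  0.001] 29.9780935049057 0.2705342915820306 16.225
(80, 75) [397. 330.]
(80, -75) [151. 330.]
(-80, 75) [414.  47.]
(-80, -75) [112.  47.]
```

View pics/w6.png

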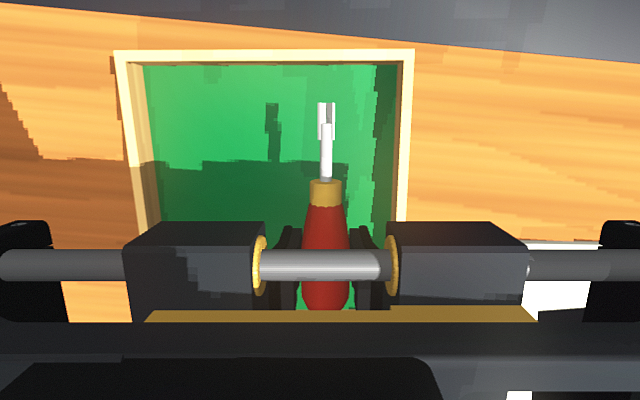

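The tray corners are at (114,50) and (415,48), as predicted, and the gouge lies inside the walls and parallel to them.

Call:
jog_arm(
  delta_pos=[
    [0,0,-1.5],
    [0,0,-2.6],
    [0,0,-3.1],
    [0,0,-3.3],
    [0,0,-3.4],
    [0,0,-3.5],
    [0,0,-3.5],
  ],
  turn=[0,0,0,0,0,0,0],
  grip=[1,1,1,1,1,1,1],
)

```text
time_s: 17.1
position: [0.6724, 0.026, 0.0092]
tcp_rot: [[-0.996, -0.087, 0.001], [-0.087, 0.996, -0.0], [-0.001, -0.0, -1.0]]
force: [-0.6, -0.4, 2.3]
opening: 0.267
grasp_force: 30.0
```

Call:
jog_arm(
  delta_pos=[
    [0,0,0],
    [0,0,0],
    [0,0,0],
    [0,0,1],
    [0,0,5],
    [0,0,10],
    [-5,-2.8,12.6],
    [-10,-5.6,12.6],
    [-15,-8.4,12.6],
    [-20,-11.2,12.6],
    [-22.1,-12.4,12.6],
    [-22.1,-12.4,12.6],
  ],
  turn=[0,0,0,0,0,0,-2,-4.7,-4.7,-4.7,-4.7,-4.7],
  grip=[0.56,0.56,0.56,0.56,0.5,0.45,0.45,0.45,0.45,0.45,0.45,0.45],
)

```text
time_s: 18.6
position: [0.4499, -0.0985, 0.1353]
tcp_rot: [[-1.0, -0.003, -0.0], [-0.003, 1.0, 0.0], [0.0, 0.0, -1.0]]
force: [0.2, 0.1, 0.6]
opening: 0.551
grasp_force: 0.0
```

```bash
python3 - <<'E'
from h import *
c=capture("wrist"); s=read_state(); print(s["position"].round(4),s["tcp_rot"][:,1].round(3),s["opening"],s["time_s"])
a=np.radians(.3);o=np.array([.4435,-.0978]);d=np.array([np.cos(a),np.sin(a)])
for x in(-.021,.008,.08): print(x,proj(c,[*(o+d*x),.0115 if x>.02 else .023]).round())
m=cv2.inRange(cv2.cvtColor(c["color"],cv2.COLOR_BGR2HSV),(12,50,120),(35,255,255)); m[:,:250]=0;m[:,400:]=0;m[245:]=0
n,l,st,ce=cv2.connectedComponentsWithStats(m); k=np.argsort(-st[1:,4])[:3]+1; print(st[k],ce[k].round())
cv2.imwrite("pics/w7.png",c["color"])
E
```

```text
[ 0.4515 -0.0985  0.1353] [-0.004  1.    -0.001] 0.549414011002017 18.65
-0.021 [326. 161.]
0.008 [326. 196.]
0.08 [326. 269.]
[[ 250    0  150   59 8850]
 [ 311  159   30   78  772]
 [ 250  169   19   33  150]] [[324.  29.]
 [322. 199.]
 [259. 187.]]
```

View pics/w7.png

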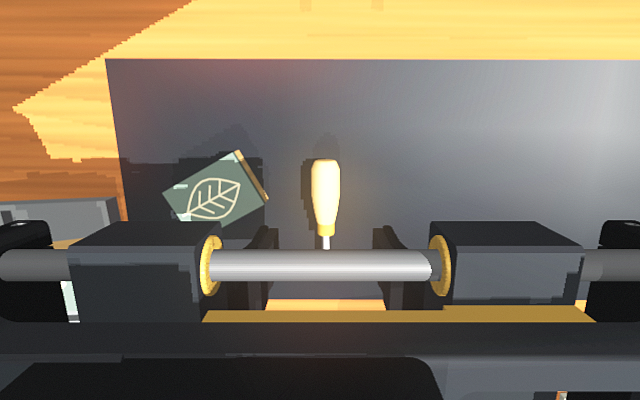

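The pale gouge is aligned with its butt at (325,159), predicted (326,161). The fingers clear the block's corner at (268,195).

Call:
jog_arm(
  delta_pos=[
    [0,0,-5],
    [0,0,-9],
    [0,0,-11.5],
    [0,0,-12.7],
    [0,0,-13.1],
    [0,0,-13.1],
    [0,0,-13.1],
    [0,0,-13.1],
    [0,0,-13.1],
    [0,0,-13.1],
    [0,0,-13.1],
    [0,0,-13.1],
  ],
  turn=[0,0,0,0,0,0,0,0,0,0,0,0],
  grip=[0.45,0.45,0.45,0.45,0.45,0.6,1,1,1,1,1,1],
)

```text
time_s: 20.15
position: [0.4515, -0.0981, 0.0042]
tcp_rot: [[-1.0, -0.005, 0.001], [-0.005, 1.0, -0.001], [-0.001, -0.001, -1.0]]
force: [0.3, -0.1, 6.0]
opening: 0.276
grasp_force: 30.0
```

Call:
jog_arm(
  delta_pos=[
    [0,0,2],
    [0,0,6],
    [2,0.7,10],
    [7,2.3,10],
    [12,4,10],
    [16,5.3,10],
    [18.4,6.1,10],
    [18.4,6.1,9],
    [18.4,6.1,6],
    [18.4,6.1,4],
    [18.4,6.1,4],
    [18.4,6.1,4],
  ],
  turn=[0,0,0,2,4,4.7,4.7,4.7,4.7,4.7,4.7,4.7],
  grip=[1,1,1,1,1,1,1,1,1,1,1,1],
)

```text
time_s: 21.65
position: [0.635, -0.0372, 0.0439]
tcp_rot: [[-0.996, -0.087, 0.0], [-0.087, 0.996, -0.0], [-0.0, -0.0, -1.0]]
force: [0.4, 0.5, -0.5]
opening: 0.278
grasp_force: 30.0
```

```bash
python3 - <<'E'
from h import *
s=read_state(); print(s["position"].round(4),s["tcp_rot"][:,1].round(3),s["grasp_force"],s["opening"],s["time_s"])
crop(capture("top"),290,390,140,230,6,"pics/t8.png")
E
```

```text
[ 0.635  -0.0372  0.0439] [-0.087  0.996 -0.   ] 29.99781847000122 0.277876885704749 21.65
```

View pics/t8.png

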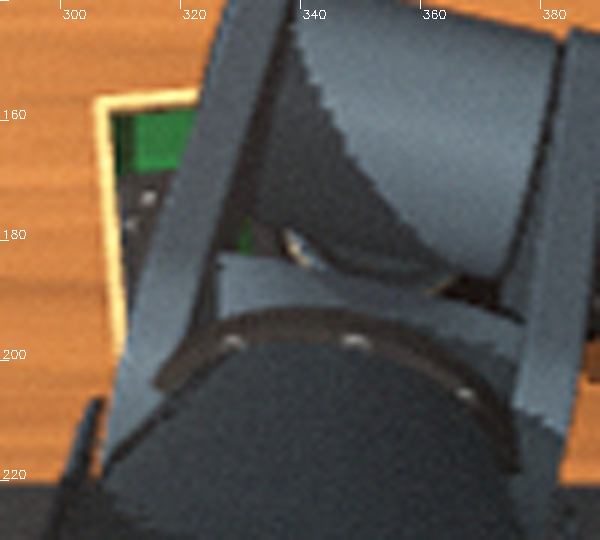

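The arm hides the tray in this view, but the readings match the plan, so I lower it.

Call:
jog_arm(
  delta_pos=[
    [0,0,-1.5],
    [0,0,-2.6],
    [0,0,-3.1],
    [0,0,-3.3],
    [0,0,-3.4],
    [0,0,-3.5],
    [0,0,-3.5],
  ],
  turn=[0,0,0,0,0,0,0],
  grip=[1,1,1,1,1,1,1],
)

```text
time_s: 22.58
position: [0.6353, -0.0369, 0.0093]
tcp_rot: [[-0.996, -0.087, 0.001], [-0.087, 0.996, -0.0], [-0.001, -0.0, -1.0]]
force: [-0.5, -0.3, 3.3]
opening: 0.273
grasp_force: 30.0
```

Call:
jog_arm(
  delta_pos=[
    [0,0,0],
    [0,0,0],
    [0,0,0],
    [0,0,1],
    [0,0,5],
    [0,0,10],
    [-4,-3.5,12.6],
    [-8,-7,12.6],
    [-12,-10.5,12.6],
    [-16,-14,12.6],
    [-18.1,-15.5,12.6],
    [-18.1,-15.5,12.6],
  ],
  turn=[0,0,0,0,0,-8,-18,-28,-38,-48,-58,-65.7],
  grip=[0.56,0.56,0.56,0.56,0.4,0.1,0.1,0.1,0.1,0.1,0.1,0.1],
)

```text
time_s: 24.08
position: [0.4525, -0.1931, 0.1353]
tcp_rot: [[-0.483, 0.876, -0.0], [0.876, 0.483, -0.0], [-0.0, -0.0, -1.0]]
force: [0.8, 0.4, 0.0]
opening: 0.897
grasp_force: 0.0
```

Call:
jog_arm(
  delta_pos=[
    [0,0,0],
    [0,0,0],
  ],
  turn=[0,0],
  grip=[0.1,0.1],
)

```text
time_s: 24.32
position: [0.4544, -0.1919, 0.1349]
tcp_rot: [[-0.492, 0.871, 0.001], [0.871, 0.492, -0.0], [-0.001, 0.0, -1.0]]
force: [-0.7, -0.5, 0.0]
opening: 0.898
grasp_force: 0.0
```

```bash
python3 - <<'E'
from h import *
c=capture("wrist"); s=read_state(); print(s["position"].round(4),s["tcp_rot"][:,1].round(3),s["opening"],s["time_s"])
a=np.radians(29.3);R=np.array([[np.cos(a),-np.sin(a)],[np.sin(a),np.cos(a)]])
for p in [(25,35),(25,-35),(-25,35),(-25,-35)]: print(p,proj(c,[*(np.array([.4538,-.1918])+R@np.array(p)/1000),.022]).round())
cv2.imwrite("pics/w9.png",c["color"])
E
```

```text
[ 0.4545 -0.1918  0.1348] [0.871 0.491 0.   ] 0.8962519651897637 24.375
(25, 35) [355. 152.]
(25, -35) [353. 233.]
(-25, 35) [293. 151.]
(-25, -35) [295. 233.]
```

View pics/w9.png

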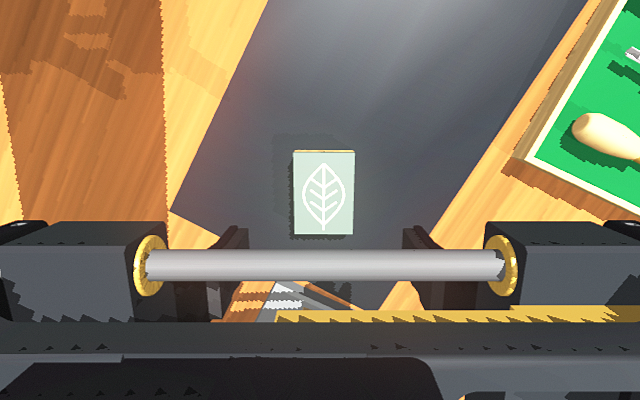

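The block is square to the fingers, spanning (294–354, 151–235), as predicted.

Call:
jog_arm(
  delta_pos=[
    [0,0,-5],
    [0,0,-9],
    [0,0,-11.5],
    [0,0,-12.7],
    [0,0,-13.1],
    [0,0,-13.1],
    [0,0,-13.1],
    [0,0,-13.1],
    [0,0,-13.1],
    [0,0,-13.1],
    [0,0,-13.1],
    [0,0,-13.1],
  ],
  turn=[0,0,0,0,0,0,0,0,0,0,0,0],
  grip=[0.1,0.1,0.1,0.1,0.1,0.3,1,1,1,1,1,1],
)

```text
time_s: 25.88
position: [0.4543, -0.1921, 0.0041]
tcp_rot: [[-0.49, 0.872, 0.001], [0.872, 0.49, -0.001], [-0.001, 0.0, -1.0]]
force: [-0.5, -0.2, 5.4]
opening: 0.572
grasp_force: 30.0
```

Call:
jog_arm(
  delta_pos=[
    [0,0,2],
    [0,0,6],
    [0.5,-2,11],
    [2,-6.5,11],
    [3.4,-11.5,11],
    [4.9,-16.5,11],
    [6.4,-21.5,11],
    [7,-23.6,11],
    [7,-23.6,9],
    [7,-23.6,6],
    [7,-23.6,6],
    [7,-23.6,6],
  ],
  turn=[0,0,0,-5,-11,-17,-23,-26.6,-26.6,-26.6,-26.6,-26.6],
  grip=[1,1,1,1,1,1,1,1,1,1,1,1],
)

```text
time_s: 27.38
position: [0.5239, -0.4267, 0.0633]
tcp_rot: [[-0.048, 0.999, -0.001], [0.999, 0.048, 0.001], [0.001, -0.001, -1.0]]
force: [0.0, -0.4, -0.0]
opening: 0.573
grasp_force: 30.0
```

```bash
python3 - <<'E'
from h import *
c=capture("wrist"); s=read_state(); print(s["position"].round(4),s["tcp_rot"][:,1].round(3),s["grasp_force"],s["opening"],s["time_s"])
a=np.radians(2.7);R=np.array([[np.cos(a),-np.sin(a)],[np.sin(a),np.cos(a)]])
for p in [(60,97),(60,-97),(-60,97),(-60,-97),(60,0)]: print(p,proj(c,[*(np.array([.5219,-.3807])+R@np.array(p)/1000),.016]).round())
cv2.imwrite("pics/w10.png",c["color"])
E
```

```text
[ 0.5244 -0.4274  0.0641] [0.999 0.048 0.   ] 29.999877512454987 0.5698464350459095 27.425
(60, 97) [435. -32.]
(60, -97) [412. 289.]
(-60, 97) [215. -33.]
(-60, -97) [237. 289.]
(60, 0) [423. 147.]
```

View pics/w10.png

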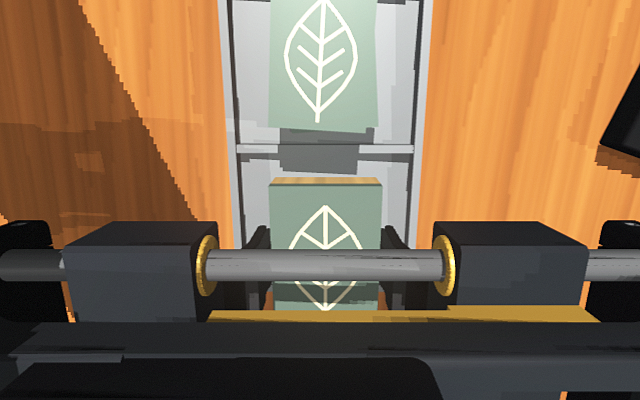

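The box walls at row 147 sit at about columns 229 and 423, predicted right edge 423, with the block centred between them. Lowering.

Call:
jog_arm(
  delta_pos=[
    [0,0,-2.5],
    [0,0,-4.2],
    [0,0,-5],
    [0,0,-5.2],
    [0,0,-5.4],
    [0,0,-5.5],
    [0,0,-5.5],
  ],
  turn=[0,0,0,0,0,0,0],
  grip=[1,1,1,1,1,1,1],
)

```text
time_s: 28.3
position: [0.5244, -0.4283, 0.0092]
tcp_rot: [[-0.047, 0.999, 0.001], [0.999, 0.047, -0.001], [-0.001, 0.001, -1.0]]
force: [-0.4, -0.3, 1.6]
opening: 0.572
grasp_force: 30.0
```

Call:
jog_arm(
  delta_pos=[
    [0,0,0],
    [0,0,0],
    [0,0,0],
    [0,0,1],
    [0,0,5],
    [0,0,10],
    [-2,0,15],
    [-6,0,18],
    [-10,0,20],
    [-10,0,20],
    [-10,0,20],
  ],
  turn=[0,0,0,0,0,0,0,0,0,0,0],
  grip=[0.27,0.27,0.27,0.27,0.27,0.27,0.27,0.27,0.27,0.27,0.27],
)

```text
time_s: 29.68
position: [0.4245, -0.4281, 0.2089]
tcp_rot: [[-0.047, 0.999, 0.001], [0.999, 0.047, -0.001], [-0.001, 0.001, -1.0]]
force: [0.9, 0.6, -0.7]
opening: 0.731
grasp_force: 0.0
```

```bash
python3 - <<'E'
from h import *
s=read_state(); print(s["position"].round(4),s["opening"],s["time_s"])
crop(capture("top"),140,540,120,300,2,"pics/t11.png")
E
```

```text
[ 0.4245 -0.4281  0.2089] 0.731450643030266 29.675
```

View pics/t11.png

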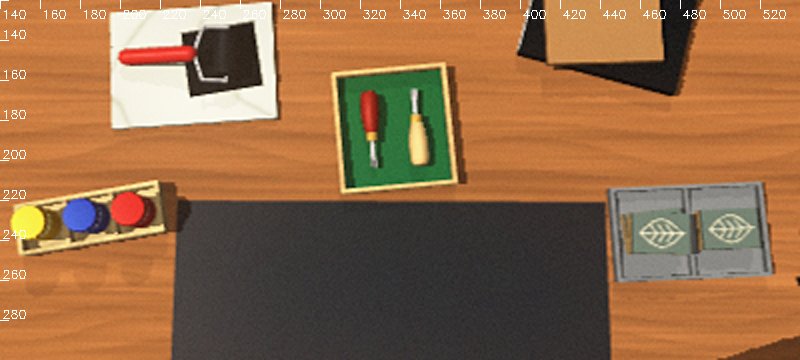

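All items look placed. I'll check the block's seat in its bay numerically and close up.

```bash
python3 - <<'E'
from h import *
c=capture("top"); crop(c,440,540,205,270,8,"pics/t12.png")
a=np.radians(2.7);R=np.array([[np.cos(a),-np.sin(a)],[np.sin(a),np.cos(a)]])
for z in(.005,.027):
  for p in [(25,35),(25,-35),(-25,-35),(-25,35)]: print(z,p,((proj(c,[*(np.array([.5241,-.4277])+R@np.array(p)/1000),z])-[440,205])*8).round())
E
```

```text
0.005 (25, 35) [377. 167.]
0.005 (25, -35) [596. 157.]
0.005 (-25, -35) [614. 314.]
0.005 (-25, 35) [393. 323.]
0.027 (25, 35) [404. 161.]
0.027 (25, -35) [627. 152.]
0.027 (-25, -35) [645. 312.]
0.027 (-25, 35) [420. 321.]
```

View pics/t12.png

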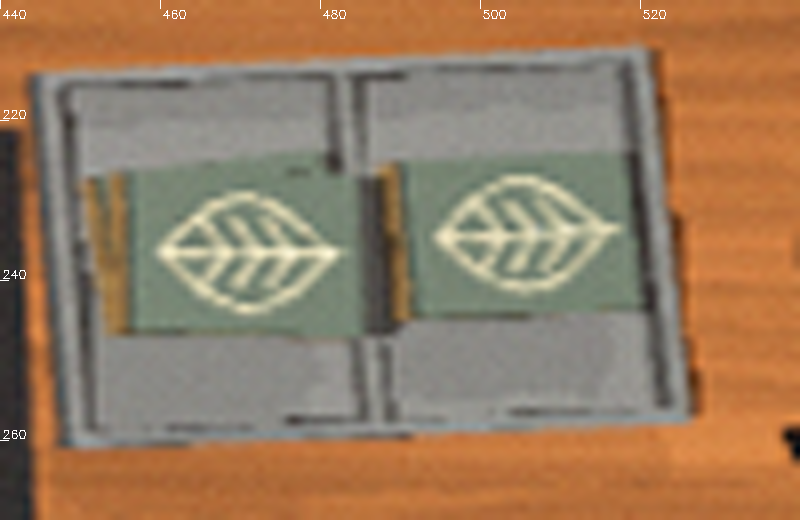

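The block's top corners, about (404,160), (632,150), (650,308) and (415,318), match the prediction for lying flat on the bay floor. I'm handing in.

```bash
python3 -c "
from rig import *
print(hand_in())"
```

```text
the job is handed in; nothing more can be done
None
```

The mat is cleared and the job handed in at about 30 s: both ink jars are in the carrier, both gouges in the tray and the block face up in its bay, with the yellow jar and roller left alone; the hand-in returned no verdict.

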